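# Take the width of a mosaic panel with a tape measure and lock it

### The job

Take the width of the mosaic panel for its frame: tip the tape measure nose-down to hook its end over one long edge of the panel, back away square across the panel against the spring, and stand the case on the bench with its chin snug against the opposite long edge. Then press the thumb lock so that the tape keeps this width, and stand the locked tape upright on the cutting mat. Leave the jar, the cork block, the bottle and the wooden moulding where they stand.

Things in the scene. Friction and masses are not known exactly. Their poses are not given: they have to be found in the camera images.
- tape_center (a point): Tape measure, loose, 0.33 kg: middle of its grey case with black rubber back and foot, 34 mm above the underside. x points out of the nose to the hook, z up. Case 72 mm long (x -36 to +36), 68 mm high, 40 mm thick (y) between the flat sides, where it is gripped. The face from top to nose slopes down forward at 35.5 degrees and carries the thumb lock.
- chin (a point): The tape's chin: foot of the flat front face (11 mm high, 40 mm wide) of the black foot under the case, level with the underside, 14 mm ahead of the case's middle. The foot runs from x -36 to +14 of the case; from chin to nose (x +36) the underside is 12.5 mm higher and the blade comes out there, 20 mm wide, its underside 11.6 mm above the foot's.
- hook_tip (a point): Steel hook at the blade's end: a lip 24 mm wide, 2 mm thick, hanging 9 mm below the blade. The point is the middle of the lower end of the lip's inner face (towards the case), 2.5 mm above the level of the foot's underside; with the blade in, it is 38 mm ahead of the case's middle, 24 mm ahead of the chin. Axes as tape_center.
- blade (a joint): How far the blade is drawn out of the case, m: 0 in, at most 0.18. A spring pulls it in with 3.0 N at 0, rising 0.006 N per mm. Lip's inner face to chin is this value + 0.024, so it is 0.126 when the tape just spans the panel's 150 mm.
- lock (a joint): Thumb lock, m: 0 is free (up), about 0.006 to 0.0075 is pressed home; it starts at 0 to 0.001. It slides square to the sloping face, into the case, moves at 4 to 5 N and is set firmly by 12 to 20 N. It stays where it is left. Pressed home it brakes the blade.
- lock_top (a point): Middle of the top of the thumb lock, a black ribbed button 22 mm long (down the slope), 20 mm wide, 11 mm proud of the sloping face when free; 28 mm ahead of and 33 mm above tape_center then. z is the face's outward normal, 35.5 degrees from vertical towards the nose; press along -z.
- panel: Mosaic panel of stone-coloured tiles on plywood, 210 mm long (its x), 150 mm wide (its y), 10 mm thick, lying flat on the bench and stuck down. Origin: centre of its underside, z up. The two long edges are at y = -75 and +75 mm; either may be hooked, anywhere along its length.
- mat: Dark cutting mat with a line grid, fixed on the bench, 220 mm (its x) by 170 mm (its y), 3 mm thick. Origin: centre of its underside.
- jar: Bystander: white jar with metal cap, 64 mm across, 95 mm high, near one long edge of the panel. Origin: centre of its underside.
- block: Bystander: cork sanding block, 90 (x) x 60 (y) x 30 mm high, near the other long edge of the panel. Origin: centre of its underside.
- bottle: Bystander: white paint bottle, 58 mm across, 150 mm high. Origin: centre of its underside.
- moulding: Bystander: stick of wooden frame moulding, 300 mm long (its y), 22 mm wide, 22 mm high, lying beyond the panel. Origin: centre of its underside.
- hook: The steel hook itself as a solid part (see hook_tip for its place); this origin is the point under the case's middle when the blade is in and moves out with the blade.
- tape: The tape measure's case as a solid part; origin under the middle of its foot's level, 34 mm below tape_center.
Mind the look-alikes: they are no part of the job. There is more than one size of the tape; the job needs the largest.

How it is judged:
By the outcome, as a careful person would: the job done as asked, in the order asked, and still so for the second after the job is handed in, with the robot touching nothing.
It also fails if it takes over 72 s, if anything falls off the work surface, if the arm or the gripper's body presses on something with over 40 N, if the wrist force passes 120 N, or if a joint passes its speed limit or range.

### The arm

A 6-joint arm with a two-finger parallel gripper is mounted at the origin on the work surface. World frame = base frame: x ahead of the robot, y to its left, z up, the work surface at z = 0. Lengths are in mm, angles in rad, forces in N, time in s.
With the tool pointing down it reaches from about 350 to 975 mm from the base axis. Payload 7.1 kg.
Tool frame: the origin (TCP) lies midway between the tips of the shut fingers; the grasp point (between the pads) lies 19 mm behind it; z points along the fingers, y is the line along which they close (so a half turn about z gives the same grasp; the last joint's range is limited). The gripper opens to 88 mm and grips with 3 to 60 N. Pads are 20 mm wide; open, the fingers measure 115 mm over their backs; the gripper's body (75 mm by 178 mm) begins 61 mm behind the grasp point.
Start: joints at [-1.259, 0.423, 1.63, -0, 1.089, -0.019], TCP at [203.017, -591.091, 222.675] pointing down, gripper open.
Joint ranges: [-3, 3], [-0.9, 2.11], [0.09, 2.58], [-1.31, 4.45], [0.11, 2.69], [-2.54, 2.54]. Speed limits (rad/s): [2.39, 2.39, 3.01, 3.14, 3.14, 3.14].

### API

Orientations are given as a rotation vector (axis times angle).
In Python, from workcell import ctrl gives the robot as it stands. The module is installed in compiled form; this text tells all that it offers.
- The arm moves only by the tool servo_tool, never from a script. Its argument "increments" is a list of rows, each a list of 7 numbers: the shift along the world's x, y, z in cm, then the turn, a rotation vector about the world's x, y, z in degrees, then the opening, from -1 (shut) to 1 (fully open). A call has 1 to 20 rows; each row is the pose to reach, as a shift and turn from the pose commanded when the call began; what a row does not reach only later rows make up. A row lasts 1/12 s, in which the tool goes at most 41.7 mm and 7.16 degrees, less where a joint would pass 70% of its speed; a pose out of reach is approached as far as the arm can. A call with a gripper value outside its range is refused whole. The fingers move at their own pace and stop on an object; the grip force is fixed at half the most. Time passes only in rows, so rows that repeat a pose let the fingers close. It gives the time, the measured TCP pose, the force, the opening and the grip force at its end, in the units of the state.
- ctrl.get_obs(): the state, without advancing time (a new reading comes with each control period).
- ctrl.get_image(name): name is "scene" or "top"; returns a dict with "image" (384x512x3 uint8, red, green, blue), "fx", "fy", "cx", "cy" (pixels), "k1" (the pictures are not rectified: a ray, as slopes to the right and down, at radius r is drawn at 1 + k1 r^2 times it, then the intrinsics apply), "extrinsics" (4x4, takes a point from camera to world coordinates). Camera axes: x right, y up, looking along -z (the intrinsics and any distortion apply to the point x, -y, -z); pixel columns grow to the right and rows downward; lengths in mm; the calibration is good to about 2 mm. A picture is of the moment at which its call begins. There is no depth.
- ctrl.close_job(): hands the job in; it is judged then, once.
The state is a dict: "t": time; "qpos": joint angles; "qvel": joint speeds; "joint_torque": joint torques, N m; "ee_pos": TCP position; "orientation": TCP orientation; "ft_force": force on the tool from outside, world axes, zero at the start; "moment": the same for the moment, N m; "width": finger opening in mm; "grasp_force": force on a finger pad.
Only numpy, scipy, OpenCV 4.12 (cv2) and the standard library are available. Lean on these libraries where they do the work, as an engineer would, in place of code of your own. Each camera call takes 0.05 s, during which the arm holds its last target. There are 200 camera calls.

## Working session

There is one attempt and no reset: what is moved stays moved. The work goes in short steps, Python scripts to look and compute and a tool call to move; the robot and the scene stay as the last step left them, time stands still between calls to the robot, and variables do not carry over. Pictures are saved under pics/ and viewed, at most 13 in all, crops included, and the job is handed in when it is done.

Besides the shell and the picture viewer there is one more tool, called after ">>>" by a JSON object that holds its "api" and its "payload", one argument or row to a line. servo_tool: Moves the arm, as the interface text tells. Its arguments: {"type":"object","properties":{"increments":{"type":"array","items":{"type":"array","items":{"type":"number"}}}},"required":["increments"]}

```bash
mkdir -p pics; cat > h.py <<'E'
import numpy as np, cv2
from workcell import ctrl
def cam(n):
    d=ctrl.get_image(n); d['image']=np.array(d['image']); return d
def ray(d,u,v):
    a,b=(u-d['cx'])/d['fx'],(v-d['cy'])/d['fy']
    R=np.hypot(a,b); r=R
    for _ in range(30): r=R/(1+d['k1']*r*r)
    s=r/R if R>0 else 1
    E=np.array(d['extrinsics']); 
    return E[:3,3],E[:3,:3]@np.array([a*s,-b*s,-1])
def on(d,u,v,z):
    o,w=ray(d,u,v); return (o+w*(z-o[2])/w[2])
def px(d,p):
    E=np.array(d['extrinsics']); q=E[:3,:3].T@(np.array(p)-E[:3,3])
    a,b=q[0]/-q[2],-q[1]/-q[2]; k=1+d['k1']*(a*a+b*b)
    return np.array([a*k*d['fx']+d['cx'],b*k*d['fy']+d['cy']])
E
python3 - <<'E'
from h import *
for n in('scene','top'):
    d=cam(n); cv2.imwrite(f'pics/{n}0.png',cv2.resize(d['image'][:,:,::-1],(800,600),interpolation=cv2.INTER_CUBIC))
    cv2.imwrite(f'raw_{n}.png',d['image'][:,:,::-1])
    print(n,d['fx'],d['cx'],d['cy'],d['k1'],np.round(d['extrinsics'],3).tolist())
print(ctrl.get_obs())
E
```

```text
scene 425.44530066942815 255.06990586857077 197.55992662000662 -0.14126658058777683 [[-0.726, -0.537, 0.429, 1155.199], [0.687, -0.553, 0.471, 637.593], [-0.016, 0.637, 0.771, 1082.04], [0.0, 0.0, 0.0, 1.0]]
top 495.75132905382645 250.9665487177948 195.50116276470033 -0.21448460347164694 [[-0.105, 0.969, -0.221, 330.678], [-0.994, -0.104, 0.018, 38.89], [-0.005, 0.222, 0.975, 1208.551], [0.0, 0.0, 0.0, 1.0]]
{'t': 0.1, 'qpos': array([-1.25901989e+00,  4.23779705e-01,  1.63059394e+00,  3.95658048e-06,
        1.08862326e+00, -1.89607725e-02]), 'qvel': array([ 1.19280680e-05,  7.86661647e-04, -2.74869660e-03, -5.29096590e-04,
       -4.25327400e-04, -3.48886042e-04]), 'joint_torque': array([-1.31409077e-03, -5.45616603e+01, -2.74325985e+01,  6.44627027e-02,
        1.88908051e-02, -4.70894884e-05]), 'ee_pos': array([ 202.85686986, -590.63123929,  221.97761405]), 'orientation': array([-3.09736393e+00, -5.16924547e-01,  3.16206144e-04]), 'ft_force': array([-0.36481992,  0.14840893, -0.28531516]), 'moment': array([-0.05602968,  0.02855016, -0.00700203]), 'grasp_force': 0.0, 'width': 87.66869290443441}
```

View pics/scene0.png

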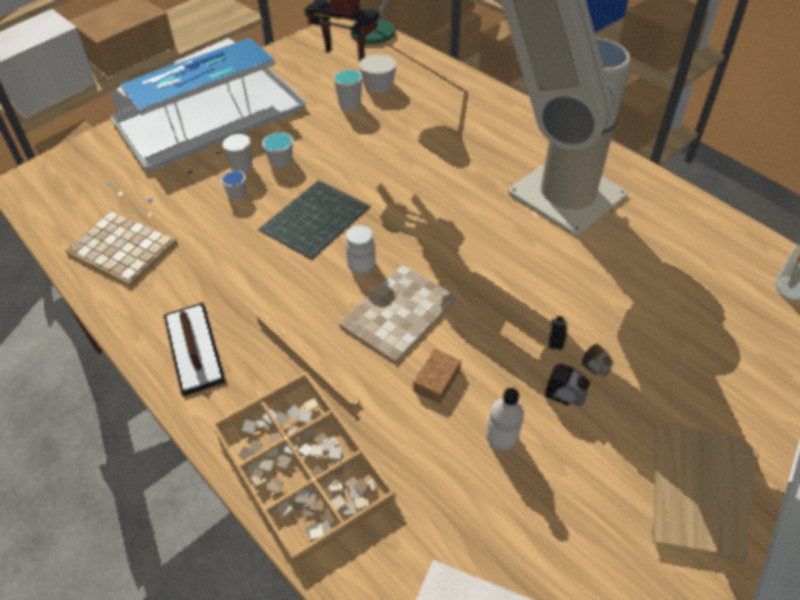

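View pics/top0.png

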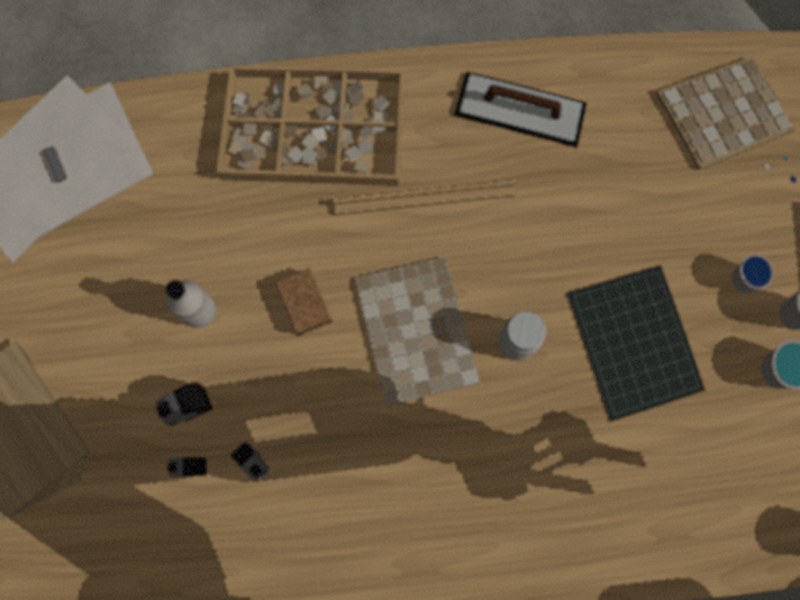

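The scene view shows the large tape at about (568,384), the panel at (400,312), the jar at (361,248), the block at (438,375) and the mat at (315,218). In the top view the large tape is at (185,403), with two smaller look-alikes at (187,467) and (250,461). The panel corners there are about (354,275), (441,257), (479,381) and (393,402).

```bash
python3 - <<'E'
from h import *
t=cam('top'); s=cam('scene'); k=.64
def P(n,pts,z,d=t):
    print(n,[np.round(on(d,u*k,v*k,z)).astype(int).tolist()[:2] for u,v in pts])
P('panel',[(354,275),(441,257),(479,381),(393,402)],10)
P('panel sc',[(341,325),(403,266),(454,298),(397,357)],10,s)
P('mat',[(568,293),(660,267),(704,388),(611,419)],3)
P('jar top',[(525,334)],95); P('block',[(277,281),(310,270),(331,320),(298,333)],30)
P('bottle top',[(176,291)],150); P('mould',[(330,206),(515,185)],22)
P('tape z30',[(158,405),(205,384),(212,405),(170,424)],40)
a=t['image'][225:325,80:200]; b=s['image'][190:270,330:400]
A=cv2.resize(a,(480,400),interpolation=cv2.INTER_CUBIC); B=cv2.resize(b,(320,366),interpolation=cv2.INTER_CUBIC)
B=np.vstack([B,np.zeros((34,320,3),np.uint8)])
o=np.hstack([A,B])[:,:,::-1]; o=np.clip(o.astype(float)*1.8,0,255).astype(np.uint8); cv2.imwrite('pics/c1.png',o)
E
```

```text
panel [[659, 72], [674, -70], [468, -105], [450, 31]]
panel sc [[674, -68], [468, -99], [455, 43], [646, 70]]
mat [[595, -269], [622, -432], [414, -471], [385, -307]]
jar top [[520, -172]]
block [[657, 194], [669, 140], [585, 114], [570, 167]]
bottle top [[625, 325]]
mould [[776, 100], [781, -206]]
tape z30 [[478, 393], [504, 316], [470, 307], [447, 375]]
```

View pics/c1.png

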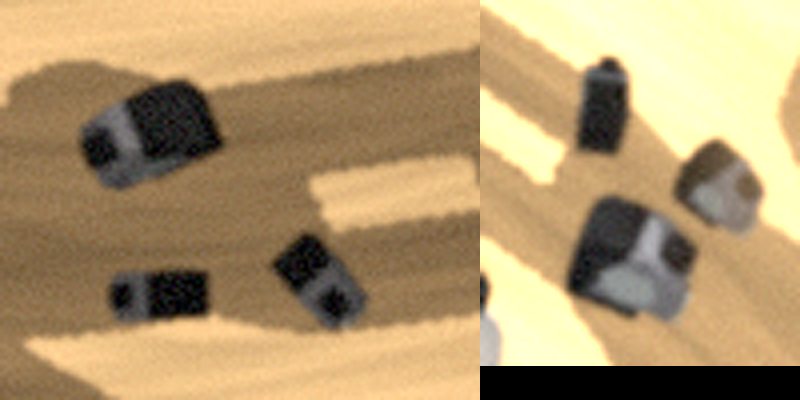

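The crop shows the large tape with its black back at right and its nose and lock button at left, at crop (100,147), so the nose points roughly to world +y. In the scene crop the button is at (678,255).

```bash
python3 - <<'E'
from h import *
t=cam('top'); s=cam('scene')
T=lambda u,v:(80+(u+.5)/4-.5,225+(v+.5)/4-.5)
S=lambda u,v:(330+(u-480)*.21875,190+v*.2186)
o1,w1=ray(t,*T(100,147)); o2,w2=ray(s,*S(678,255))
A=np.stack([w1,-w2],1); k,*_=np.linalg.lstsq(A,o2-o1,rcond=None)
print('button tri',np.round(o1+k[0]*w1,1),np.round(o2+k[1]*w2,1), 'z67',np.round(on(t,*T(100,147),67),1),np.round(on(s,*S(678,255),67),1))
def ln(n,a,b,z1,z2):
    p,q=on(t,*T(*a),z1),on(t,*T(*b),z2); print(n,p.round(),q.round(),np.degrees(np.arctan2(q[1]-p[1],q[0]-p[0])).round(1),np.linalg.norm(q-p).round(1))
ln('side top',(212,130),(143,160),68,68)
ln('front top across',(122,103),(140,158),68,68)
ln('side bottom',(215,150),(120,188),0,8)
# masks: min-area rect of dark pixels & whole tape in top
im=t['image'].astype(int); c=im[225:325,80:200]
sat=c.max(2)-c.min(2); m=((sat<22)).astype(np.uint8); m=cv2.morphologyEx(m,cv2.MORPH_OPEN,np.ones((2,2)))
n,l,st,ce=cv2.connectedComponentsWithStats(m)
for i in range(1,n):
    if st[i,4]>120:
        r=cv2.minAreaRect(np.argwhere(l==i)[:,::-1].astype(np.float32)); print(st[i],ce[i].round(1),r)
        b=cv2.boxPoints(r)+[80,225]; print([on(t,*p,30).round().tolist()[:2] for p in b])
E
```

```text
button tri [469.4 378.   61.1] [467.8 380.2  61.6] z67 [468.7 376.2  67. ] [471.4 381.6  67. ]
side top [472. 308.  68.] [459. 350.  68.] 108.0 44.7
front top across [493. 361.  68.] [460. 352.  68.] -164.9 34.6
side bottom [468. 323.   0.] [449. 382.   8.] 107.6 63.1
[ 21  21  36  27 642] [38.  34.4] ((37.62371063232422, 34.27835464477539), (21.32227325439453, 33.201820373535156), 66.03751373291016)
[[487.0, 403.0], [513.0, 325.0], [464.0, 307.0], [438.0, 384.0]]
[ 69  59  24  24 331] [80.9 71.2] ((81.25, 71.25), (24.748737335205078, 14.142135620117188), 45.0)
[[389.0, 287.0], [411.0, 261.0], [366.0, 222.0], [344.0, 248.0]]
[ 29  69  24  12 269] [40.2 74.2] ((40.5, 74.5), (11.0, 23.0), 90.0)
[[394.0, 381.0], [389.0, 324.0], [363.0, 326.0], [367.0, 383.0]]
```

>>> {"api": "servo_tool", "payload": {
  "increments": [
    [20,10,0,0,0,10,1],
    [20,10,0,0,0,20,1],
    [25,20,0,0,0,20,1],
    [25,20,0,0,0,30,1],
    [27,30,0,0,0,35,1],
    [27,30,0,0,0,40,1],
    [27,40,0,0,0,45,1],
    [27,40,0,0,0,50,1],
    [27.75,60,0,0,0,60,1],
    [27.75,60,0,0,0,60,1],
    [27.75,60,0,0,0,70,1],
    [27.75,60,0,0,0,70,1],
    [27.75,60,0,0,0,80,1],
    [27.75,75,0,0,0,88.5,1],
    [27.75,75,0,0,0,88.5,1],
    [27.75,93.6,0,0,0,88.5,1],
    [27.75,93.6,0,0,0,88.5,1],
    [27.75,93.6,0,0,0,88.5,1],
    [27.75,93.6,0,0,0,88.5,1],
    [27.75,93.6,0,0,0,88.5,1]
  ]
}}

```text
t: 1.97
ee_pos: [470.0, 148.6, 222.9]
orientation: [1.858, 2.533, 0.001]
ft_force: [1.8, -0.4, 0.3]
width: 87.7
grasp_force: 0.0
```

>>> {"api": "servo_tool", "payload": {
  "increments": [
    [0,0,0,0,0,0,1],
    [0,0,0,0,0,0,1],
    [0,0,0,0,0,0,1]
  ]
}}

```text
t: 2.22
ee_pos: [470.0, 146.4, 222.5]
orientation: [-1.857, -2.534, 0.001]
ft_force: [0.3, 0.4, 1.1]
width: 87.7
grasp_force: 0.0
```

```bash
cat >> h.py <<'E'
from scipy.spatial.transform import Rotation as Ro
def inc(tp,tR,cp=None,cR=None):
    "shift cm + turn deg from the current (measured) pose, or a given commanded one"
    o=ctrl.get_obs(); cp=o['ee_pos'] if cp is None else np.array(cp); cR=Ro.from_rotvec(o['orientation']) if cR is None else cR
    return np.round((np.array(tp)-cp)/10,2), np.round((tR*cR.inv()).as_rotvec(degrees=True),1)
def tool(head,pitch=0):
    "tool frame for a case with nose heading (deg), pitch nose-down; tool x = -case x? chosen: tool z = -case z, tool y=case y"
    h=np.radians(head); x=np.array([np.cos(h),np.sin(h),0]); R=Ro.from_euler('z',head,degrees=True)*Ro.from_euler('y',pitch,degrees=True)
    M=R.as_matrix(); return Ro.from_matrix(np.stack([-M[:,0],M[:,1],-M[:,2]],1)), M
E
python3 - <<'E'
from h import *
o=ctrl.get_obs(); print(o['ee_pos'],Ro.from_rotvec(o['orientation']).as_matrix().round(3).tolist())
print(inc([480.5,344.5,222],tool(107.5)[0]))
E
```

```text
[470.00108793 146.4094382  222.50342493] [[-0.301, 0.954, -0.0], [0.954, 0.301, -0.0], [-0.0, -0.001, -1.0]]
(array([ 1.05, 19.81, -0.05]), array([  0.,   0., 180.]))
```

```bash
sed -i 's/\[-M\[:,0\],M\[:,1\],-M\[:,2\]\]/[M[:,0],-M[:,1],-M[:,2]]/' h.py; python3 -c "
from h import *
print(inc([480.5,344.5,222],tool(107.5)[0]))"
```

```text
(array([ 1.05, 19.81, -0.05]), array([ 0., -0., -0.]))
```

>>> {"api": "servo_tool", "payload": {
  "increments": [
    [1.05,19.8,0,0,0,0,1],
    [1.05,19.8,0,0,0,0,1],
    [1.05,19.8,0,0,0,0,1],
    [1.05,19.8,0,0,0,0,1],
    [1.05,19.8,0,0,0,0,1],
    [1.05,19.8,0,0,0,0,1],
    [1.05,19.8,-4,0,0,0,1],
    [1.05,19.8,-8,0,0,0,1],
    [1.05,19.8,-12,0,0,0,1],
    [1.05,19.8,-12,0,0,0,1],
    [1.05,19.8,-12,0,0,0,1]
  ]
}}

```text
t: 3.13
ee_pos: [480.1, 341.7, 101.2]
orientation: [-1.861, -2.529, 0.008]
ft_force: [-0.0, -0.3, -0.4]
width: 87.9
grasp_force: 0.0
```

```bash
python3 - <<'E'
from h import *
o=ctrl.get_obs(); print(o['ee_pos'])
t=cam('top'); s=cam('scene')
a=t['image'][220:300,70:170]; b=s['image'][180:280,310:410]
A=cv2.resize(a,(400,320),interpolation=cv2.INTER_CUBIC); A=np.vstack([A,np.zeros((80,400,3),np.uint8)]); B=cv2.resize(b,(400,400),interpolation=cv2.INTER_CUBIC)
o=np.hstack([A,B])[:,:,::-1]; cv2.imwrite('pics/c2.png',np.clip(o.astype(float)*1.8,0,255).astype(np.uint8))
E
```

```text
[480.09329071 341.73494624 101.24692627]
```

View pics/c2.png

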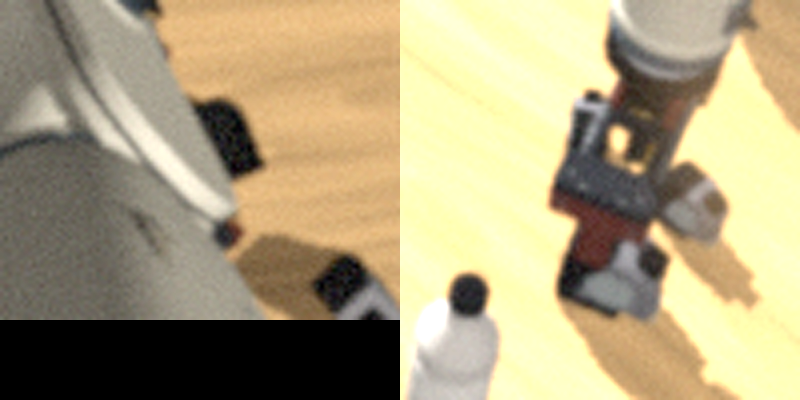

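The gripper is over the case. The scene crop shows the finger above the case side at (605,240), with the button at (652,262) unobstructed.

>>> {"api": "servo_tool", "payload": {
  "increments": [
    [0,0,-3,0,0,0,1],
    [0,0,-5.5,0,0,0,1],
    [0,0,-7,0,0,0,1],
    [0,0,-7.6,0,0,0,1],
    [0,0,-7.6,0,0,0,1],
    [0,0,-7.6,0,0,0,0],
    [0,0,-7.6,0,0,0,-0.2],
    [0,0,-7.6,0,0,0,-1],
    [0,0,-7.6,0,0,0,-1],
    [0,0,-7.6,0,0,0,-1],
    [0,0,-7.6,0,0,0,-1],
    [0,0,-7.6,0,0,0,-1],
    [0,0,-7.6,0,0,0,-1],
    [0,0,-7.6,0,0,0,-1]
  ]
}}

```text
t: 4.4
ee_pos: [480.7, 344.4, 26.7]
orientation: [-1.859, -2.533, 0.0]
ft_force: [-0.4, -0.4, 2.2]
width: 39.9
grasp_force: 29.8
```

>>> {"api": "servo_tool", "payload": {
  "increments": [
    [0,0,3,0,0,0,-1],
    [0,0,6,0,0,0,-1],
    [0,0,9,0,0,0,-1],
    [0,0,10,0,0,0,-1],
    [0,0,10,0,0,0,-1]
  ]
}}

```text
t: 4.82
ee_pos: [482.2, 345.4, 128.9]
orientation: [1.858, 2.531, 0.007]
ft_force: [0.3, 0.7, -4.0]
width: 40.1
grasp_force: 29.8
```

```bash
python3 - <<'E'
from h import *
C0=np.array([562.,-16]);
def fit(d,img,lab,usey):
    im=img.astype(float); ang=9.5; C=C0.copy()
    for it in range(3):
        a=np.radians(ang); U=np.array([np.cos(a),np.sin(a)]); W=np.array([-U[1],U[0]])
        res={}
        for nm,sg,half,L in(('+v',1,75,1),('-v',-1,75,1),('+u',1,105,0),('-u',-1,105,0)):
            pts=[]
            for s in np.linspace(-.85,.85,40):
                base=C+(U*s*105+W*sg*75 if L else W*s*75+U*sg*105); n=(W if L else U)*sg
                off=np.arange(-12,12.1,.5)
                q=np.array([px(d,[*(base+n*o),10]) for o in off]).astype(np.float32)
                pr=cv2.remap(im.astype(np.float32),q[None,:,0],q[None,:,1],cv2.INTER_CUBIC)[0]
                f=(pr.max(1)-pr.min(1))/(pr.max(1)+20)  # saturation
                g=np.convolve(f,np.r_[np.ones(6),-np.ones(6)]/6,'same')[6:-6]; j=g.argmax()
                if g[j]>.06: pts.append((s*(105 if L else 75),off[6+j],g[j]))
            p=np.array(pts)
            if len(p)<8: res[nm]=None; continue
            x,y=p[:,0],p[:,1]; k=np.ones(len(x),bool)
            for _ in range(4):
                c=np.polyfit(x[k],y[k],1); r=y-np.polyval(c,x); k=abs(r)<max(1.5,1.5*np.median(abs(r)))
            res[nm]=(c[1],np.degrees(np.arctan(c[0]))*sg,k.sum(),r[k].std())
        print(lab,it,ang.__round__(2),C.round(1),{k:(np.round(v,2).tolist() if v else None) for k,v in res.items()})
        r=res; 
        C=C+W*(r['+v'][0]-r['-v'][0])/2 
        if r['+u'] and r['-u']: C=C+U*(r['+u'][0]-r['-u'][0])/2
        ang+=(r['+v'][1]+r['-v'][1])/2
t=cam('top'); fit(t,cv2.imread('raw_top.png')[:,:,::-1],'top',1)
s=cam('scene'); fit(s,cv2.imread('raw_scene.png')[:,:,::-1],'scene',1)
E
```

```text
top 0 9.5 [562. -16.] {'+v': [1.41, -1.41, 37.0, 0.62], '-v': [1.43, -1.8, 34.0, 0.72], '+u': [1.26, 1.55, 40.0, 0.42], '-u': [1.78, 1.41, 39.0, 0.53]}
top 1 7.9 [561.7 -16.1] {'+v': [1.47, 0.26, 36.0, 0.68], '-v': [1.22, -0.2, 35.0, 0.57], '+u': [1.41, 0.08, 40.0, 0.41], '-u': [1.41, -0.06, 38.0, 0.51]}
top 2 7.93 [561.7 -15.9] {'+v': [1.32, 0.21, 35.0, 0.69], '-v': [1.23, -0.3, 34.0, 0.54], '+u': [1.4, 0.12, 40.0, 0.47], '-u': [1.4, -0.06, 38.0, 0.51]}
scene 0 9.5 [562. -16.] {'+v': [2.8, -1.46, 40.0, 0.47], '-v': [2.18, -2.24, 30.0, 0.69], '+u': [2.91, 1.38, 40.0, 0.5], '-u': [3.58, 0.71, 30.0, 0.8]}
scene 1 7.65 [561.6 -15.8] {'+v': [2.51, 0.36, 39.0, 0.46], '-v': [2.28, -0.14, 27.0, 0.57], '+u': [3.26, -0.47, 40.0, 0.46], '-u': [2.85, -1.08, 29.0, 0.81]}
scene 2 7.76 [561.8 -15.6] {'+v': [2.36, 0.17, 40.0, 0.54], '-v': [2.41, -0.3, 27.0, 0.56], '+u': [3.05, -0.25, 40.0, 0.47], '-u': [3.29, -1.54, 28.0, 0.75]}
```

```bash
cat >> h.py <<'E'
C=np.array([561.7,-15.8]); HD=97.9
a_=np.radians(7.9); U=np.array([np.cos(a_),np.sin(a_)]); W=np.array([-U[1],U[0]])
A,B=-6.0,-7.3   # TCP in case frame (x, z)
def case_tcp(pt,local,pitch,head=HD):
    "TCP pose so that the case-frame point 'local' lies at world pt"
    T,M=tool(head,pitch); return np.array(pt)+M@(np.array([A,0,B])-np.array(local)), T
HOOK=np.array([38,0,-31.5]); CHIN=np.array([14,0,-34.])
def pan(u,v,z): return np.array([*(C+U*u+W*v),z])
E
python3 - <<'E'
from h import *
print(ctrl.get_obs()['ee_pos'],inc(*case_tcp(pan(55,85,60),HOOK,0)))
E
```

```text
[480.21888245 344.01479056 125.57326108] (array([ 13.03, -31.16,  -4.14]), array([ 0. , -0.1, -9.6]))
```

>>> {"api": "servo_tool", "payload": {
  "increments": [
    [0,-8,2,0,0,-3,-1],
    [0,-8,2,0,0,-3,-1],
    [5,-16,2,0,0,-6,-1],
    [5,-16,2,0,0,-6,-1],
    [9,-24,2,0,0,-9,-1],
    [9,-24,2,0,0,-9.6,-1],
    [13,-31.2,0,0,0,-9.6,-1],
    [13,-31.2,-2,0,0,-9.6,-1],
    [13,-31.2,-4.1,0,0,-9.6,-1],
    [13,-31.2,-4.1,0,0,-9.6,-1],
    [13,-31.2,-4.1,0,0,-9.6,-1],
    [13,-31.2,-4.1,0,0,-9.6,-1]
  ]
}}

```text
t: 5.92
ee_pos: [609.5, 32.7, 83.9]
orientation: [-2.063, -2.366, 0.003]
ft_force: [0.2, -0.4, -3.3]
width: 39.8
grasp_force: 29.8
```

```bash
python3 - <<'E'
from h import *
o=ctrl.get_obs(); print(o['ee_pos'],o['ft_force'],o['width'])
s=cam('scene'); p=o['ee_pos']; T,M=tool(HD)
c=p-M@np.array([A,0,B])
exp={n:px(s,c+M@np.array(q)) for n,q in dict(lock=[28,0,33],hook=[38,0,-31.5],chin=[14,0,-34],nose_side=[36,-20,-21.5],rearfoot=[-36,-20,-34],frontfoot=[14,-20,-34]).items()}
u0,v0=exp['lock'].round().astype(int)-[45,35]; im=cv2.resize(s['image'][v0:v0+75,u0:u0+100],(800,600),interpolation=cv2.INTER_CUBIC)[:,:,::-1]
im=np.clip(im*1.3,0,255).astype(np.uint8).copy()
for n,q in exp.items():
    q=((q-[u0,v0]+.5)*8).astype(int); cv2.circle(im,tuple(int(i) for i in q),3,(0,0,255),-1); print(n,q)
cv2.imwrite('pics/c3.png',im); print(u0,v0)
E
```

```text
[609.4821596  32.6609453  83.8964287] [ 0.16550048 -0.43361467 -3.29165423] 39.81971541142689
lock [361 283]
hook [383 404]
chin [333 377]
nose_side [346 418]
rearfoot [199 347]
frontfoot [300 410]
218 162
```

View pics/c3.png

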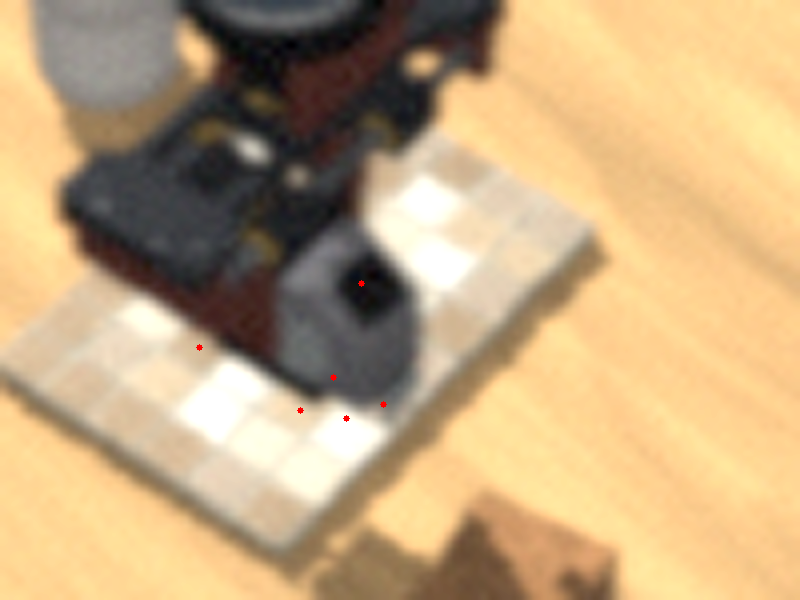

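The button appears at crop (370,285) against the predicted (361,283), and the hook at about (393,406) against (383,404). The case therefore sits about 3 mm further ahead in the grip than assumed, so I set A = -8.5.

```bash
sed -i 's/^A,B=.*/A,B=-8.5,-7.3/' h.py; python3 - <<'E'
from h import *
for v,z,p in((83,30,25),(83,4,25),(75,4,25),(72,4,25)): print(v,z,*inc(*case_tcp(pan(55,v,z),HOOK,p)))
print((case_tcp(pan(55,83,4),HOOK,25)[0]+0)[2])
E
```

```text
83 30 [-0.1   0.92 -1.35] [-24.8  -3.5   0. ]
83 4 [-0.1   0.92 -3.95] [-24.8  -3.5   0. ]
75 4 [ 0.01  0.12 -3.95] [-24.8  -3.5   0. ]
72 4 [ 0.05 -0.17 -3.95] [-24.8  -3.5   0. ]
45.584397617229456
```

>>> {"api": "servo_tool", "payload": {
  "increments": [
    [-0.1,0.9,0,-7,-1,0,-1],
    [-0.1,0.9,0,-14,-2,0,-1],
    [-0.1,0.9,-0.5,-21,-3,0,-1],
    [-0.1,0.9,-1.3,-24.8,-3.5,0,-1],
    [-0.1,0.9,-2,-24.8,-3.5,0,-1],
    [-0.1,0.9,-3,-24.8,-3.5,0,-1],
    [-0.1,0.9,-3.7,-24.8,-3.5,0,-1],
    [-0.1,0.9,-3.95,-24.8,-3.5,0,-1],
    [-0.1,0.9,-3.95,-24.8,-3.5,0,-1],
    [-0.1,0.9,-3.95,-24.8,-3.5,0,-1],
    [-0.1,0.9,-3.95,-24.8,-3.5,0,-1]
  ]
}}

```text
t: 6.88
ee_pos: [610.3, 40.8, 46.7]
orientation: [1.83, 2.097, -0.404]
ft_force: [-0.0, 0.2, -4.1]
width: 40.0
grasp_force: 29.8
```

```bash
python3 - <<'E'
from h import *
o=ctrl.get_obs(); print(o['ee_pos'],o['ft_force'],o['width'],o['orientation'])
for v,z,p in((75,4,25),(65,4,25)): print(v,z,*inc(*case_tcp(pan(55,v,z),HOOK,p)))
E
```

```text
[610.25179063  40.75911305  46.69743093] [-0.04411342  0.21850759 -4.09091776] 39.965461213176134 [ 1.83020103  2.09676488 -0.40362609]
75 4 [ 0.   -0.63 -0.11] [0.  0.1 0.1]
65 4 [ 0.14 -1.62 -0.11] [0.  0.1 0.1]
```

>>> {"api": "servo_tool", "payload": {
  "increments": [
    [0,0,-0.1,0,0,0,-1],
    [0.03,-0.2,-0.1,0,0,0,-1],
    [0.06,-0.4,-0.1,0,0,0,-1],
    [0.08,-0.6,-0.1,0,0,0,-1],
    [0.11,-0.8,-0.1,0,0,0,-1],
    [0.14,-1.0,-0.1,0,0,0,-1],
    [0.16,-1.2,-0.1,0,0,0,-1],
    [0.16,-1.2,-0.1,0,0,0,-1],
    [0.16,-1.2,-0.1,0,0,0,-1]
  ]
}}

```text
t: 7.63
ee_pos: [611.6, 29.8, 45.2]
orientation: [1.829, 2.098, -0.404]
ft_force: [-0.7, 3.0, -3.6]
width: 39.8
grasp_force: 29.8
```

```bash
python3 - <<'E'
from h import *
o=ctrl.get_obs(); print(o['ee_pos'],o['ft_force'],o['moment'])
s=cam('scene'); u0,v0=235,180
im=cv2.resize(s['image'][v0:v0+60,u0:u0+80],(800,600),interpolation=cv2.INTER_CUBIC)[:,:,::-1]
cv2.imwrite('pics/c4.png',np.clip(im*1.3,0,255).astype(np.uint8))
E
```

```text
[611.55960716  29.75912802  45.20777885] [-0.72441513  2.98269683 -3.64304129] [0.9571605  0.07519551 0.01084426]
```

View pics/c4.png

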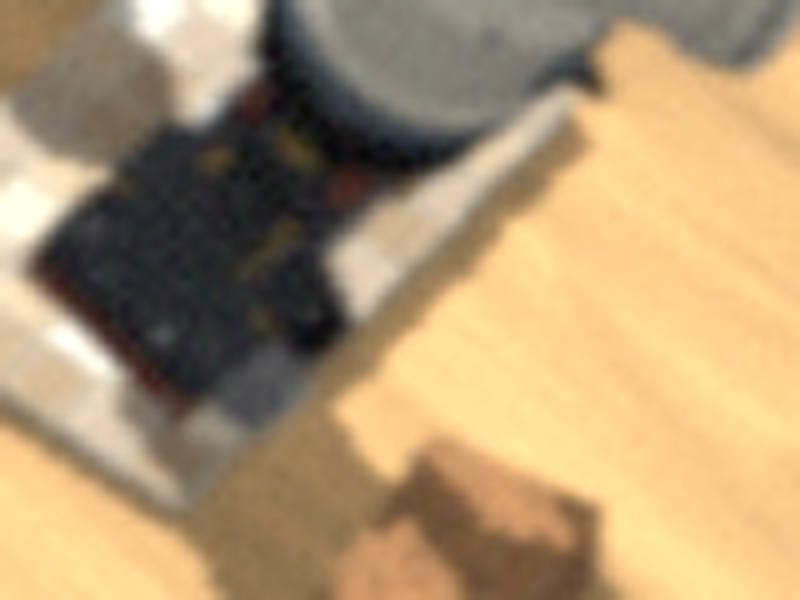

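Force went to 3.07 N along the panel's width, so the hook has caught. The picture shows the nose just past the +y edge at about (260,390). Next I compute the retreat.

```bash
python3 - <<'E'
from h import *
from scipy.optimize import brentq
for d in(8,14,22,32,45,60,75,90,105,120,131):
    p=np.degrees(brentq(lambda p:(24+d)*np.sin(p)-2.5*np.cos(p)-9.5,0,1))
    tp,T=case_tcp(pan(55,75,4),HOOK+[d,0,0],p); print(d,round(p,1),*inc(tp,T),tp.round(1))
E
```

```text
8 21.7 [ 0.01 -0.51  0.15] [3.3 0.6 0. ] [611.6  24.7  46.6]
14 18.2 [ 0.12 -1.32  0.07] [6.7 1.  0. ] [612.7  16.6  45.9]
22 15.0 [ 0.26 -2.31 -0.  ] [9.9 1.5 0. ] [614.1   6.7  45.1]
32 12.3 [ 0.42 -3.46 -0.08] [12.6  1.8  0. ] [615.7  -4.8  44.4]
45 10.0 [ 0.61 -4.89 -0.15] [14.9  2.2  0. ] [617.7 -19.1  43.7]
60 8.2 [ 0.84 -6.48 -0.2 ] [16.6  2.4  0. ] [619.9 -34.9  43.1]
75 7.0 [ 1.05 -8.03 -0.24] [17.9  2.6  0. ] [622.  -50.5  42.7]
90 6.0 [ 1.26 -9.57 -0.27] [18.8  2.7  0. ] [624.2 -65.9  42.4]
105 5.3 [  1.48 -11.09  -0.3 ] [19.5  2.8  0. ] [626.3 -81.1  42.2]
120 4.8 [  1.69 -12.61  -0.32] [20.   2.9  0. ] [628.4 -96.3  42. ]
131 4.4 [  1.84 -13.72  -0.33] [20.4  2.9  0. ] [ 629.9 -107.4   41.9]
```

>>> {"api": "servo_tool", "payload": {
  "increments": [
    [0.01,-0.5,0.15,3.3,0.6,0,-1],
    [0.07,-0.9,0.1,5,0.8,0,-1],
    [0.12,-1.3,0.07,6.7,1,0,-1],
    [0.19,-1.8,0.03,8.3,1.2,0,-1],
    [0.26,-2.3,0,9.9,1.5,0,-1],
    [0.34,-2.9,-0.04,11.3,1.6,0,-1],
    [0.42,-3.46,-0.08,12.6,1.8,0,-1],
    [0.52,-4.2,-0.12,13.8,2,0,-1],
    [0.61,-4.9,-0.15,14.9,2.2,0,-1],
    [0.72,-5.7,-0.18,15.8,2.3,0,-1],
    [0.84,-6.5,-0.2,16.6,2.4,0,-1],
    [0.84,-6.5,-0.2,16.6,2.4,0,-1],
    [0.84,-6.5,-0.2,16.6,2.4,0,-1]
  ]
}}

```text
t: 8.77
ee_pos: [619.9, -35.7, 43.3]
orientation: [1.992, 2.283, -0.145]
ft_force: [0.8, 3.6, -2.1]
width: 40.1
grasp_force: 29.8
```

```bash
python3 - <<'E'
from h import *
from scipy.optimize import brentq
o=ctrl.get_obs(); print(o['ee_pos'],o['ft_force'],o['moment'])
for d in(75,90,105,120,131):
    p=np.degrees(brentq(lambda p:(24+d)*np.sin(p)-2.5*np.cos(p)-9.5,0,1))
    tp,T=case_tcp(pan(55,75,4),HOOK+[d,0,0],p); print(d,round(p,1),*inc(tp,T),tp.round(1))
for cv,cz,p in((-80,6,2),(-80,1,0),(-75,1,0)): print(cv,cz,*inc(*case_tcp(pan(55,cv,cz),CHIN,p)))
E
```

```text
[619.92513122 -35.72898826  43.28492601] [ 0.78639522  3.56761445 -2.07567208] [ 1.03311902 -0.27939958 -0.14724503]
75 7.0 [ 0.21 -1.48 -0.06] [1.3 0.2 0.1] [622.  -50.5  42.7]
90 6.0 [ 0.43 -3.02 -0.09] [2.2 0.3 0.1] [624.2 -65.9  42.4]
105 5.3 [ 0.64 -4.54 -0.11] [2.9 0.4 0.1] [626.3 -81.1  42.2]
120 4.8 [ 0.85 -6.06 -0.13] [3.5 0.5 0.1] [628.4 -96.3  42. ]
131 4.4 [ 1.   -7.17 -0.14] [3.8 0.5 0.1] [ 629.9 -107.4   41.9]
-80 6 [ 1.02 -7.31 -0.98] [6.2 0.8 0.1]
-80 1 [ 1.03 -7.4  -1.56] [8.2 1.1 0.1]
-75 1 [ 0.97 -6.91 -1.56] [8.2 1.1 0.1]
```

>>> {"api": "servo_tool", "payload": {
  "increments": [
    [0.1,-0.75,-0.03,0.7,0.1,0.1,-1],
    [0.21,-1.5,-0.06,1.3,0.2,0.1,-1],
    [0.32,-2.25,-0.08,1.8,0.2,0.1,-1],
    [0.43,-3.0,-0.09,2.2,0.3,0.1,-1],
    [0.54,-3.8,-0.1,2.6,0.4,0.1,-1],
    [0.64,-4.55,-0.11,2.9,0.4,0.1,-1],
    [0.75,-5.3,-0.12,3.2,0.5,0.1,-1],
    [0.85,-6.05,-0.13,3.5,0.5,0.1,-1],
    [0.93,-6.7,-0.14,3.7,0.5,0.1,-1],
    [1.0,-7.2,-0.14,3.8,0.5,0.1,-1],
    [1.02,-7.3,-0.14,3.8,0.5,0.1,-1],
    [1.02,-7.3,-0.14,3.8,0.5,0.1,-1]
  ]
}}

```text
t: 9.77
ee_pos: [629.8, -109.0, 41.7]
orientation: [2.024, 2.325, -0.079]
ft_force: [0.7, 4.3, -2.6]
width: 40.1
grasp_force: 29.8
```

```bash
python3 - <<'E'
from h import *
o=ctrl.get_obs(); print(o['ee_pos'],o['ft_force'],o['moment'])
for cv,cz,p in((-80,6,2),(-80,0.5,0),(-75,.5,0)): print(cv,cz,*inc(*case_tcp(pan(55,cv,cz),CHIN,p)))
s=cam('scene'); u0,v0=215,140
im=cv2.resize(s['image'][v0:v0+75,u0:u0+100],(800,600),interpolation=cv2.INTER_CUBIC)[:,:,::-1]
cv2.imwrite('pics/c5.png',np.clip(im*1.3,0,255).astype(np.uint8))
E
```

```text
[ 629.82850406 -109.01608791   41.71711957] [ 0.74352914  4.32032796 -2.63408879] [ 0.95629019 -0.25245027 -0.23158981]
-80 6 [ 0.03  0.02 -0.82] [ 2.4  0.3 -0. ]
-80 0.5 [ 0.04 -0.08 -1.45] [ 4.4  0.6 -0. ]
-75 0.5 [-0.02  0.42 -1.45] [ 4.4  0.6 -0. ]
```

View pics/c5.png

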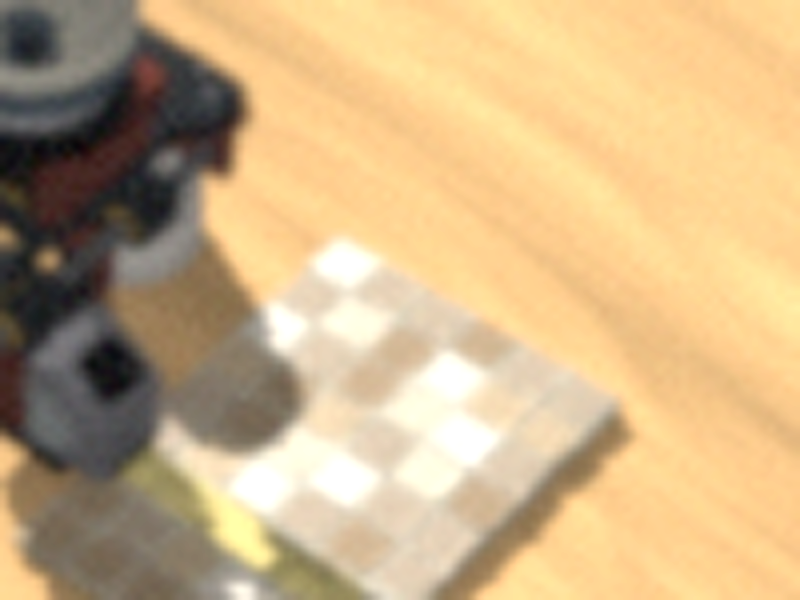

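The yellow blade is drawn out across the panel from the nose at about (130,460) towards the lower right, and the case is beyond the -y edge. Next I lower and level it.

>>> {"api": "servo_tool", "payload": {
  "increments": [
    [0.04,-0.1,-0.3,0.8,0.1,0,-1],
    [0.04,-0.1,-0.6,1.6,0.2,0,-1],
    [0.04,-0.1,-0.85,2.4,0.3,0,-1],
    [0.04,-0.1,-1.05,3.2,0.4,0,-1],
    [0.04,-0.1,-1.25,3.9,0.5,0,-1],
    [0.04,-0.1,-1.4,4.4,0.6,0,-1],
    [0.04,-0.1,-1.45,4.4,0.6,0,-1],
    [0.04,-0.1,-1.45,4.4,0.6,0,-1]
  ]
}}

```text
t: 10.48
ee_pos: [629.9, -109.7, 26.9]
orientation: [-2.061, -2.37, 0.001]
ft_force: [-1.9, 4.0, -3.7]
width: 39.6
grasp_force: 30.0
```

```bash
python3 - <<'E'
from h import *
o=ctrl.get_obs(); print(o['ee_pos'],o['ft_force'],o['moment'],Ro.from_rotvec(o['orientation']).as_matrix().round(3).tolist())
for cv,cz,p in((-80,0,0),(-75,0,0)): print(cv,cz,*inc(*case_tcp(pan(55,cv,cz),CHIN,p)))
E
```

```text
[ 629.90109086 -109.71484554   26.94545642] [-1.93020047  4.00959162 -3.6736309 ] [0.62087379 0.20253906 0.21655706] [[-0.139, 0.99, -0.001], [0.99, 0.139, 0.0], [0.001, -0.001, -1.0]]
-80 0 [ 0.04 -0.01 -0.02] [-0.  -0.1 -0.1]
-75 0 [-0.03  0.49 -0.02] [-0.  -0.1 -0.1]
```

>>> {"api": "servo_tool", "payload": {
  "increments": [
    [-0.01,0.1,-0.02,0,0,0,-1],
    [-0.03,0.2,-0.02,0,0,0,-1],
    [-0.04,0.3,-0.02,0,0,0,-1],
    [-0.04,0.3,-0.02,0,0,0,-1]
  ]
}}

```text
t: 10.82
ee_pos: [629.8, -108.6, 27.1]
orientation: [2.06, 2.37, -0.003]
ft_force: [-3.3, -7.9, -3.8]
width: 39.6
grasp_force: 30.0
```

>>> {"api": "servo_tool", "payload": {
  "increments": [
    [-0.01,0.1,0,0,0,0,-1],
    [-0.01,0.1,0,0,0,0,-1]
  ]
}}

```text
t: 10.98
ee_pos: [629.7, -108.3, 27.1]
orientation: [2.059, 2.369, -0.004]
ft_force: [-3.4, -10.4, -3.4]
width: 39.8
grasp_force: 30.0
```

>>> {"api": "servo_tool", "payload": {
  "increments": [
    [-0.01,0.1,0,0,0,0,-1],
    [-0.01,0.1,0,0,0,0,-1]
  ]
}}

```text
t: 11.15
ee_pos: [629.7, -107.9, 27.3]
orientation: [2.059, 2.369, -0.005]
ft_force: [-3.7, -13.7, -4.0]
width: 40.0
grasp_force: 30.0
```

```bash
python3 - <<'E'
from h import *
o=ctrl.get_obs(); p=o['ee_pos']; print(p,o['ft_force'],o['moment'])
s=cam('scene'); M=tool(HD)[1]; c=p-M@np.array([-12.5,0,B])
u0,v0=205,162
im=cv2.resize(s['image'][v0:v0+54,u0:u0+72],(800,600),interpolation=cv2.INTER_CUBIC)[:,:,::-1]
im=np.clip(im*1.4,0,255).astype(np.uint8).copy()
for n,q in dict(lock=[28,0,33],topfront=[7.6,-20,34],nose=[36,-20,-21.5],rearfoot=[-36,-20,-34],frontfoot=[14,-20,-34],hook=[38+126,0,-22.5]).items():
    q=((px(s,c+M@np.array(q))-[u0,v0]+.5)*800/72).astype(int); cv2.circle(im,tuple(int(i) for i in q),3,(0,0,255),-1); print(n,q)
for v in(-75,): 
  for u in(30,80):
    q=((px(s,pan(u,v,10))-[u0,v0]+.5)*800/72).astype(int); cv2.circle(im,tuple(int(i) for i in q),3,(255,0,0),-1)
cv2.imwrite('pics/c6.png',im)
E
```

```text
[ 629.6661425  -107.87346487   27.27989492] [ -3.66474573 -13.69204196  -3.9507061 ] [-2.7608814   0.73934587  0.01838347]
lock [270 296]
topfront [169 302]
nose [257 473]
rearfoot [ 79 383]
frontfoot [204 463]
hook [647 650]
```

View pics/c6.png

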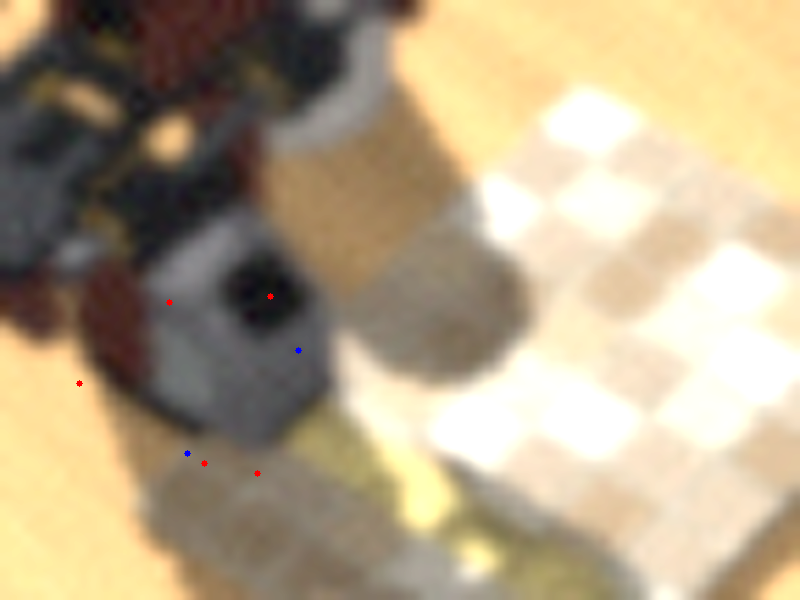

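The button is at crop (263,291) against (270,296) predicted for A = -12.5. The case is against the -y edge and the blade runs squarely over the panel. Force contact at the chin is confirmed, so I ease off slightly and set the foot down.

>>> {"api": "servo_tool", "payload": {
  "increments": [
    [0,-0.08,0,0,0,0,-1],
    [0.02,-0.15,0,0,0,0,-1],
    [0.02,-0.15,-0.05,0,0,0,-1],
    [0.02,-0.15,-0.05,0,0,0,-1],
    [0.02,-0.15,-0.05,0,0,0,-1]
  ]
}}

```text
t: 11.62
ee_pos: [630.0, -108.0, 26.9]
orientation: [2.06, 2.37, -0.003]
ft_force: [-3.2, -7.0, -1.1]
width: 39.6
grasp_force: 30.0
```

>>> {"api": "servo_tool", "payload": {
  "increments": [
    [0,0,-0.04,0,0,0,-1],
    [0,0,-0.04,0,0,0,-1]
  ]
}}

```text
t: 11.78
ee_pos: [630.0, -108.0, 26.8]
orientation: [2.06, 2.37, -0.002]
ft_force: [-5.7, -7.6, 0.9]
width: 39.6
grasp_force: 30.0
```

```bash
python3 - <<'E'
from h import *
o=ctrl.get_obs(); p=o['ee_pos']; print(p,o['ft_force'],o['moment'],Ro.from_rotvec(o['orientation']).as_matrix().round(3).tolist())
E
```

```text
[ 630.02251718 -108.00953704   26.81806322] [-5.74557665 -7.6486965   0.93347114] [-1.23749267  0.82380822  0.14373351] [[-0.139, 0.99, 0.0], [0.99, 0.139, -0.002], [-0.002, 0.0, -1.0]]
```

>>> {"api": "servo_tool", "payload": {
  "increments": [
    [0,0,0,0,0,0,0],
    [0,0,0,0,0,0,0.3],
    [0,0,0,0,0,0,0.3],
    [0,0,0,0,0,0,0.3],
    [0,0,0,0,0,0,0.3],
    [0,0,2,0,0,0,0.3],
    [0,0,5,0,0,0,0.3],
    [0,0,9,0,0,0,0.3],
    [0,0,12,0,0,0,0.3],
    [0,0,12,0,0,0,-1],
    [0,0,12,0,0,0,-1],
    [0,0,12,0,0,0,-1]
  ]
}}

```text
t: 12.78
ee_pos: [629.5, -105.8, 145.6]
orientation: [-2.061, -2.37, 0.0]
ft_force: [0.0, 0.0, -0.6]
width: 40.4
grasp_force: 0.0
```

```bash
python3 - <<'E'
from h import *
o=ctrl.get_obs(); p=o['ee_pos']; print(p,o['ft_force'],o['width'])
s=cam('scene')
cv2.imwrite('scene_rel.png',s['image'][:,:,::-1])
u0,v0=205,165
im=s['image'][v0:v0+66,u0:u0+88]
g=im.max(2).astype(int); m=(g<45).astype(np.uint8)
n,l,st,ce=cv2.connectedComponentsWithStats(m)
for i in range(1,n):
    if st[i,4]>8: print(st[i],(ce[i]+[u0,v0]).round(2),on(s,*(ce[i]+[u0,v0]),67).round(1))
im=cv2.resize(im,(800,600),interpolation=cv2.INTER_CUBIC)[:,:,::-1]
cv2.imwrite('pics/c7.png',np.clip(im*1.4,0,255).astype(np.uint8))
print('pred lock if chin at edge',pan(55,-75+14,67))
E
```

```text
[ 629.54741105 -105.82086661  145.61341259] [ 0.03898955  0.03951392 -0.55809571] 40.355198874148044
[ 7 13 12 20 92] [216.41 184.82] [ 642.9 -106.5   67. ]
[20 20  7  7 34] [228.06 188.12] [625.4 -70.   67. ]
pred lock if chin at edge [624.56213779 -68.66162723  67.        ]
```

View pics/c7.png

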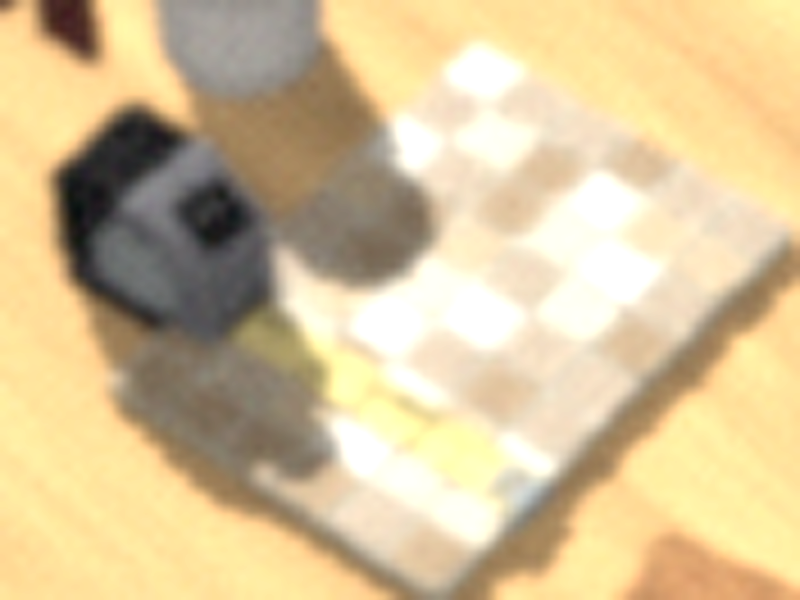

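The picture shows the hook over the +y edge at (525,490), the yellow blade straight across, and the case standing at the opposite edge. The button measures (625,-70), against (625,-69) expected with the chin snug. Next is the lock.

```bash
python3 - <<'E'
from h import *
L=np.array([625.,-69.5,67.]); T,M=tool(HD,35.5); n=M[:,2]; t=M[:,0]
print(n,t)
for k in(40,6,0,-7): print(k,*inc(L+n*k-t*2,T))
E
```

```text
[-0.07981445  0.57519177  0.81411552] [-0.11189574  0.80638913 -0.58070296]
40 [-0.7   5.76 -4.41] [-35.2  -5.   -0. ]
6 [-0.43  3.81 -7.17] [-35.2  -5.   -0. ]
0 [-0.38  3.46 -7.66] [-35.2  -5.   -0. ]
-7 [-0.33  3.06 -8.23] [-35.2  -5.   -0. ]
```

>>> {"api": "servo_tool", "payload": {
  "increments": [
    [-0.2,2,0,-7,-1,0,-1],
    [-0.4,4,0,-14,-2,0,-1],
    [-0.7,5.8,0,-21,-3,0,-1],
    [-0.7,5.8,-1,-28,-4,0,-1],
    [-0.7,5.8,-3,-35.2,-5,0,-1],
    [-0.7,5.8,-4.4,-35.2,-5,0,-1],
    [-0.55,4.8,-5.8,-35.2,-5,0,-1],
    [-0.48,4.1,-6.7,-35.2,-5,0,-1],
    [-0.43,3.8,-7.2,-35.2,-5,0,-1],
    [-0.43,3.8,-7.2,-35.2,-5,0,-1],
    [-0.43,3.8,-7.2,-35.2,-5,0,-1]
  ]
}}

```text
t: 13.75
ee_pos: [625.6, -68.8, 74.0]
orientation: [1.72, 1.975, -0.55]
ft_force: [0.3, 0.7, -0.5]
width: 0.4
grasp_force: 0.0
```

```bash
cat > st.py <<'E'
from h import *
o=ctrl.get_obs(); L=np.array([625.,-69.5,67.]); T,M=tool(HD,35.5); n=M[:,2]; t=M[:,0]
e=o['ee_pos']-L; print(o['ee_pos'].round(2),o['ft_force'].round(2),o['width'],'n,t off',e@n,e@t,'F n,t',o['ft_force']@n,o['ft_force']@t)
print(*inc(o['ee_pos'],T)); 
E
python3 st.py
```

```text
[625.58 -68.8   74.04] [ 0.33  0.69 -0.46] 0.36792895232342854 n,t off 6.084124991749518 -3.5909576476219662 F n,t -0.00415313894763811 0.7899793625739684
[0. 0. 0.] [ 0.   0.1 -0. ]
```

>>> {"api": "servo_tool", "payload": {
  "increments": [
    [0.01,-0.06,-0.25,0,0,0,-1],
    [0.02,-0.13,-0.5,0,0,0,-1],
    [0.02,-0.18,-0.73,0,0,0,-1],
    [0.03,-0.23,-0.94,0,0,0,-1],
    [0.03,-0.23,-0.94,0,0,0,-1]
  ]
}}

```text
t: 14.17
ee_pos: [626.5, -70.5, 65.2]
orientation: [1.718, 1.975, -0.549]
ft_force: [0.2, 1.3, 1.1]
width: 0.5
grasp_force: 0.5
```

```bash
python3 st.py
```

```text
[626.5  -70.45  65.2 ] [0.24 1.25 1.08] 0.5469289626265693 n,t off -2.134036626864591 0.1069991383957199 F n,t 1.5792820231388904 0.35326823437728205
[0. 0. 0.] [ 0.1  0.1 -0.1]
```

>>> {"api": "servo_tool", "payload": {
  "increments": [
    [0,-0.03,-0.15,0,0,0,-1],
    [0.01,-0.07,-0.3,0,0,0,-1],
    [0.01,-0.1,-0.42,0,0,0,-1],
    [0.01,-0.1,-0.42,0,0,0,-1]
  ]
}}

```text
t: 14.5
ee_pos: [626.7, -71.5, 61.3]
orientation: [1.718, 1.975, -0.549]
ft_force: [0.8, -0.8, 6.4]
width: 0.4
grasp_force: 2.9
```

>>> {"api": "servo_tool", "payload": {
  "increments": [
    [0,-0.03,-0.1,0,0,0,-1],
    [0,-0.05,-0.2,0,0,0,-1],
    [0,-0.05,-0.2,0,0,0,-1]
  ]
}}

```text
t: 14.75
ee_pos: [626.9, -71.7, 60.8]
orientation: [1.717, 1.973, -0.549]
ft_force: [-4.4, 4.3, 18.0]
width: 0.4
grasp_force: 9.0
```

```bash
python3 st.py
```

```text
[626.9  -71.73  60.83] [-4.39  4.32 18.05] 0.4092341362981656 n,t off -6.4545616286065695 1.567716702233563 F n,t 17.528955878182927 -6.507747153931088
[0. 0. 0.] [ 0.2  0.2 -0.1]
```

>>> {"api": "servo_tool", "payload": {
  "increments": [
    [0,0,-0.03,0,0,0,-1],
    [0,0,-0.03,0,0,0,-1],
    [0,0,-0.03,0,0,0,-1],
    [0,0,-0.03,0,0,0,-1]
  ]
}}

```text
t: 15.08
ee_pos: [627.0, -71.7, 60.8]
orientation: [1.717, 1.973, -0.549]
ft_force: [-4.8, 4.9, 19.9]
width: 0.4
grasp_force: 10.0
```

```bash
python3 st.py
```

```text
[626.95 -71.74  60.85] [-4.78  4.9  19.87] 0.42571708072216663 n,t off -6.455616758730655 1.548106895531762 F n,t 19.37085026117414 -7.053104499272946
[0. 0. 0.] [ 0.2  0.2 -0.1]
```

The stop is firm at 19 N with no further travel. I retreat and check.

>>> {"api": "servo_tool", "payload": {
  "increments": [
    [-0.1,0.6,0.8,0,0,0,-1],
    [-0.2,1.4,2,0,0,0,-1],
    [-0.4,2.6,4,0,0,0,-1],
    [-0.4,2.6,7,7,1,0,-1],
    [-0.2,0,9,14,2,0,-1],
    [0,-2,9,21,3,0,0.3],
    [0.3,-3.6,9,28,4,0,0.3],
    [0.3,-3.6,9,35.2,5,0,0.3],
    [0.3,-3.6,9,35.2,5,0,0.3]
  ]
}}

```text
t: 15.83
ee_pos: [630.6, -110.4, 150.3]
orientation: [-2.065, -2.366, -0.012]
ft_force: [0.5, -1.0, -0.4]
width: 23.6
grasp_force: 0.0
```

```bash
python3 - <<'E'
from h import *
o=ctrl.get_obs(); p=o['ee_pos']; print(p,o['ft_force'],o['width'])
print(inc([629.8,-107.2,26.8],tool(HD)[0]))
s=cam('scene'); r=cv2.imread('scene_rel.png')[:,:,::-1]
for nm,d in(('before',r),('after',s['image'])):
    u0,v0=205,165; im=d[v0:v0+66,u0:u0+88]; m=(im.max(2).astype(int)<45).astype(np.uint8)
    n,l,st,ce=cv2.connectedComponentsWithStats(m)
    for i in range(1,n):
        if st[i,4]>8: print(nm,st[i],(ce[i]+[u0,v0]).round(2))
f=lambda d:np.clip(cv2.resize(d[175:215,205:245],(400,400),interpolation=cv2.INTER_CUBIC)*1.4,0,255).astype(np.uint8)[:,:,::-1]
cv2.imwrite('pics/c8.png',np.hstack([f(r),f(s['image'])]))
M=tool(HD)[1]; L=np.array([625,-69.5,67.]); print('7mm press shift px',px(s,L-7*tool(HD,35.5)[1][:,2])-px(s,L))
E
```

```text
[ 630.58566536 -110.40091169  150.26172435] [ 0.45038691 -0.99543165 -0.44684913] 23.578238061829232
(array([ -0.08,   0.32, -12.35]), array([-0.4,  0.3,  0.1]))
before [ 7 13 12 20 92] [216.41 184.82]
before [20 20  7  7 34] [228.06 188.12]
after [ 7 13 12 20 90] [216.43 184.87]
after [20 21  7  6 24] [227.83 188.83]
7mm press shift px [-0.85040884  0.57873302]
```

View pics/c8.png

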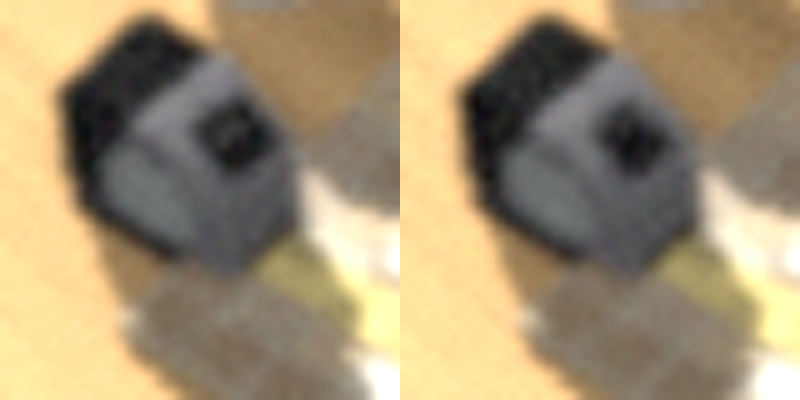

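The before/after crops show the case unmoved (back at pixel 216.4,184.8 in both) and the button sunk in. Now I regrip.

>>> {"api": "servo_tool", "payload": {
  "increments": [
    [-0.08,0.3,0,0,0,0,0.4],
    [-0.08,0.3,0,-0.3,0.2,0,0.4],
    [-0.08,0.3,0,-0.3,0.2,0,0.4],
    [-0.08,0.3,0,-0.3,0.2,0,0.4],
    [-0.08,0.3,-4,-0.3,0.2,0,0.4],
    [-0.08,0.3,-8,-0.3,0.2,0,0.4],
    [-0.08,0.3,-11,-0.3,0.2,0,0.4],
    [-0.08,0.3,-12.3,-0.3,0.2,0,0.4],
    [-0.08,0.3,-12.3,-0.3,0.2,0,0.4],
    [-0.08,0.3,-12.3,-0.3,0.2,0,-1],
    [-0.08,0.3,-12.3,-0.3,0.2,0,-1],
    [-0.08,0.3,-12.3,-0.3,0.2,0,-1],
    [-0.08,0.3,-12.3,-0.3,0.2,0,-1],
    [-0.08,0.3,-12.3,-0.3,0.2,0,-1],
    [-0.08,0.3,-12.3,-0.3,0.2,0,-1]
  ]
}}

```text
t: 17.13
ee_pos: [629.7, -105.0, 27.3]
orientation: [2.059, 2.368, -0.007]
ft_force: [-0.8, 1.2, 7.2]
width: 39.5
grasp_force: 30.0
```

```bash
python3 - <<'E'
from h import *
o=ctrl.get_obs(); p=o['ee_pos']; print(p,o['ft_force'],o['width'])
d=cam('top')
print('mat',[on(d,u*.64,v*.64,3).round(1).tolist()[:2] for u,v in [(568,293),(660,267),(704,388),(611,419)]])
cv2.imwrite('raw_top2.png',d['image'][:,:,::-1])
r=cv2.imread('raw_top.png').astype(int); m=((r.max(2)<75)).astype(np.uint8); m[:, :350]=0
m=cv2.morphologyEx(m,cv2.MORPH_CLOSE,np.ones((5,5))); n,l,st,ce=cv2.connectedComponentsWithStats(m)
i=l[220,406]; print(i,st[i]); q=cv2.minAreaRect(np.argwhere(l==i)[:,::-1].astype(np.float32)); b=cv2.boxPoints(q)
w=np.array([on(d,*x,3)[:2] for x in b]); print(w.round(1).tolist(),w.mean(0)); print(np.linalg.norm(np.diff(w,axis=0),axis=1))
E
```

```text
[ 629.67312872 -105.04421093   27.34764648] [-0.76030602  1.21607485  7.1992444 ] 39.462286396037506
mat [[594.8, -268.8], [622.3, -432.0], [414.5, -471.1], [385.1, -307.4]]
8 [ 363  170   88   99 5441]
[[596.5, -265.1], [633.2, -435.5], [412.3, -470.3], [382.4, -303.1]] [ 506.11710032 -368.48999333]
[174.34416512 223.61971668 169.90758877]
```

>>> {"api": "servo_tool", "payload": {
  "increments": [
    [0,0,0.1,0,0,0,-1],
    [0,0,0.3,0,0,0,-1],
    [0,0,0.5,0,0,0,-1],
    [0,0,0.7,0,0,0,-1],
    [0,0,1,0,0,0,-1],
    [0,0,1.3,0,0,0,-1],
    [0,0,1.7,0,0,0,-1],
    [0,0,3,0,0,0,-1],
    [0,0,6,0,0,0,-1],
    [0,0,9,0,0,0,-1],
    [0,0,12,0,0,0,-1],
    [0,0,13,0,0,0,-1],
    [0,0,13,0,0,0,-1]
  ]
}}

```text
t: 18.27
ee_pos: [630.5, -105.0, 159.3]
orientation: [2.057, 2.365, -0.004]
ft_force: [0.3, -0.0, -4.6]
width: 39.9
grasp_force: 30.0
```

```bash
python3 - <<'E'
from h import *
o=ctrl.get_obs(); p=o['ee_pos']; print(p,o['ft_force'],o['width'])
print(inc([432,-382.5,158],tool(10.5)[0]))
s=cam('scene')['image']; r=s[140:240,190:320]
im=cv2.resize(r,(780,600),interpolation=cv2.INTER_CUBIC)[:,:,::-1]
cv2.imwrite('pics/c9.png',np.clip(im*1.3,0,255).astype(np.uint8))
E
```

```text
[ 630.48570382 -104.99540408  159.26672528] [ 0.30080556 -0.02046234 -4.61844345] 39.89105112299304
(array([-19.85, -27.75,  -0.13]), array([  0.4,  -0.1, -87.5]))
```

View pics/c9.png

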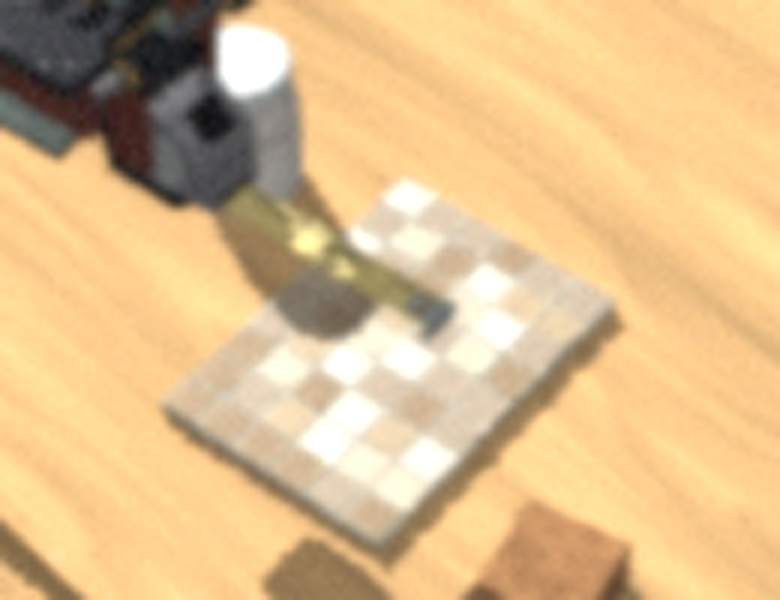

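The tape is lifted with the blade still drawn out (hook at (435,315)), so the lock holds. Now to the mat.

>>> {"api": "servo_tool", "payload": {
  "increments": [
    [-1,-1,0,0,0,-4,-1],
    [-2.5,-3,0,0,0,-10,-1],
    [-4,-5.5,0,0,0,-16,-1],
    [-6,-8,0,0,0,-22,-1],
    [-8,-11,0,0,0,-28,-1],
    [-10,-14,0,0,0,-34,-1],
    [-12,-17,0,0,0,-40,-1],
    [-14,-20,0,0,0,-46,-1],
    [-16,-22.5,0,0,0,-52,-1],
    [-17.5,-24.5,0,0,0,-58,-1],
    [-18.5,-26,0,0,0,-64,-1],
    [-19.5,-27,0,0,0,-70,-1],
    [-19.85,-27.75,0,0,0,-76,-1],
    [-19.85,-27.75,0,0,0,-82,-1],
    [-19.85,-27.75,0,0,0,-87.5,-1],
    [-19.85,-27.75,0,0,0,-87.5,-1],
    [-19.85,-27.75,0,0,0,-87.5,-1],
    [-19.85,-27.75,0,0,0,-87.5,-1]
  ]
}}

```text
t: 19.82
ee_pos: [429.3, -381.6, 154.1]
orientation: [-3.123, -0.291, 0.01]
ft_force: [-0.3, -0.1, -3.2]
width: 39.9
grasp_force: 30.0
```

```bash
python3 - <<'E'
from h import *
o=ctrl.get_obs(); p=o['ee_pos']; print(p,o['ft_force'],o['width'])
print(inc([432,-382.5,31],tool(10.5)[0]))
E
```

```text
[ 429.29696532 -381.63292767  154.0511033 ] [-0.29792336 -0.07840475 -3.19118418] 39.88579883366265
(array([  0.27,  -0.09, -12.31]), array([-0.3, -0.4, -0.1]))
```

>>> {"api": "servo_tool", "payload": {
  "increments": [
    [0.1,0,-2,0,0,0,-1],
    [0.2,0,-5,0,0,0,-1],
    [0.25,0,-8,0,0,0,-1],
    [0.25,0,-10.5,-0.2,-0.2,0,-1],
    [0.25,0,-11.6,-0.2,-0.2,0,-1],
    [0.25,0,-12,-0.2,-0.2,0,-1],
    [0.25,0,-12,-0.2,-0.2,0,-1],
    [0.25,0,-12,-0.2,-0.2,0,-1]
  ]
}}

```text
t: 20.48
ee_pos: [433.0, -382.9, 36.2]
orientation: [3.127, 0.287, -0.001]
ft_force: [0.2, -0.3, -2.9]
width: 40.3
grasp_force: 30.0
```

>>> {"api": "servo_tool", "payload": {
  "increments": [
    [0,0,-0.1,0,0,0,-1],
    [0,0,-0.2,0,0,0,-1],
    [0,0,-0.2,0,0,0,-1]
  ]
}}

```text
t: 20.73
ee_pos: [432.8, -382.8, 34.3]
orientation: [3.127, 0.287, -0.001]
ft_force: [-0.6, -0.1, -3.6]
width: 40.1
grasp_force: 30.0
```

>>> {"api": "servo_tool", "payload": {
  "increments": [
    [0,0,-0.1,0,0,0,-1],
    [0,0,-0.2,0,0,0,-1],
    [0,0,-0.3,0,0,0,-1],
    [0,0,-0.3,0,0,0,-1]
  ]
}}

```text
t: 21.07
ee_pos: [432.4, -382.4, 30.3]
orientation: [3.128, 0.286, -0.003]
ft_force: [0.2, -0.4, -2.3]
width: 40.0
grasp_force: 30.0
```

>>> {"api": "servo_tool", "payload": {
  "increments": [
    [0,0,-0.05,0,0,0,-1],
    [0,0,-0.1,0,0,0,-1],
    [0,0,-0.1,0,0,0,-1]
  ]
}}

```text
t: 21.32
ee_pos: [432.4, -382.5, 30.3]
orientation: [3.128, 0.287, -0.003]
ft_force: [-1.9, 2.5, 8.8]
width: 40.0
grasp_force: 30.0
```

Standing on the mat. Now I release and withdraw.

>>> {"api": "servo_tool", "payload": {
  "increments": [
    [0,0,0.08,0,0,0,-1],
    [0,0,0.08,0,0,0,0.3],
    [0,0,0.08,0,0,0,0.4],
    [0,0,0.08,0,0,0,0.4],
    [0,0,0.08,0,0,0,0.4],
    [0,0,2,0,0,0,0.4],
    [0,0,5,0,0,0,0.4],
    [0,0,9,0,0,0,0.4],
    [0,0,13,0,0,0,0.4],
    [0,0,16,0,0,0,0.4],
    [-5,4,20,0,0,0,0.4],
    [-5,4,20,0,0,0,0.4],
    [-5,4,20,0,0,0,0.4]
  ]
}}

```text
t: 22.4
ee_pos: [380.1, -340.5, 232.3]
orientation: [3.127, 0.286, -0.001]
ft_force: [0.5, -0.3, -0.6]
width: 61.4
grasp_force: 0.0
```

```bash
python3 - <<'E'
from h import *
o=ctrl.get_obs(); print(o['ee_pos'],o['ft_force'],o['width'])
s=cam('scene')['image']
im=cv2.resize(s[90:285,130:390],(800,600),interpolation=cv2.INTER_CUBIC)[:,:,::-1]
cv2.imwrite('pics/c10.png',im)
E
```

```text
[ 380.1454368  -340.53220636  232.34665344] [ 0.54791676 -0.34425504 -0.62816182] 61.39360198741411
```

View pics/c10.png

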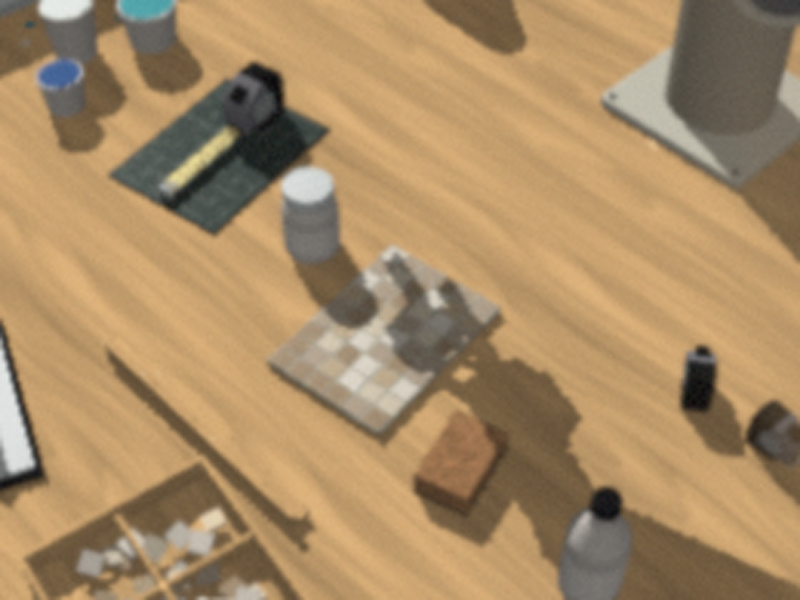

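The tape stands upright on the mat with its case at (253,95) and its blade still drawn out to (165,188). The jar, block, bottle and moulding show no visible movement.

```bash
python3 -c "
from workcell import ctrl
print(ctrl.close_job())"
```

```text
the job is handed in; nothing more can be done
None
```

I hooked the tape across the panel, locked it at that width and stood it upright on the cutting mat; no bystander looks to have moved, and I handed the job in at about 22.5 s.

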